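Row the spice tins and hold the rack's end stop for clamping

TASK

Set the red and the green spice tin gently on the walnut rack next to the blue one, so that all three stand square in one neat side-by-side row between the rack's fixed end and its black sliding end stop. Then push the end stop up against the row until the tins are closed up tight against the fixed end, and keep pressing steadily with about 10 N, as my third hand while I tighten its knob; never squeeze the tins hard, for they dent. Finish while still pressing like that, and leave everything else on the counter alone.

Things in the scene. Friction and masses are not known exactly. Their poses are not given: they have to be found in the camera images.
- rack: Walnut spice rack screwed to the counter: a board 84 mm deep (its x) and 340 mm long (its y) on rubber feet, with a low steel wire rail along each long edge (rail tops 12 mm above the board, clear width between the rails 68 mm). Origin on the counter under the board's centre; the board's top is 43 mm above it. x points across the board, away from the robot; y along the row, towards the fixed end; z up. The row stands on the board's long centre line (x = 0).
- fixed_end: The rack's fixed end: an upright walnut panel, 78 mm wide, 15 mm thick and 95 mm tall, at the +y end of the board. Origin at the foot of its inner face, on the board's top and centre line, 155 mm from the rack's origin along the rack's y; axes as the rack's. The row butts against this face.
- slide (a joint): Travel of the sliding end stop along the rack's y towards the fixed end, in m: 0 = fully open (255 mm between the end stop's face and the fixed end), grows as it is pushed towards the fixed end, at most 0.13. It starts between 0 and 0.025, slides with about 1 N of friction and stays where it is left (its knob is loose). About 0.105 when three tins are closed up.
- end_stop: The sliding end stop: a black upright plate 64 mm wide (rack's x), 10 mm thick (y) and 95 mm tall above the board. It is fixed to an aluminium foot, 8 mm high, that reaches 56 mm behind the plate's face (to -y) and carries a black clamp knob (24 mm across, centre 40 mm behind the face, top 30 mm above the board). Origin at the foot of the face that looks at the tins, on the centre line at the board's top; axes as the rack's.
- stop_face (a point): Point on the end stop's face that looks at the tins, on the centre line, 40 mm above the board.
- stop_back (a point): Point on the back of the end stop's plate (the side away from the tins, where to push towards the rack's +y), on the centre line, 70 mm above the board and 25 mm below the plate's top. The plate's back is flat and free from 30 mm above the board to its top.
- tin_red_mid (a point): Red tin, starts on the counter. The tin is a painted square tin can, 50 x 50 mm and 68 mm tall, with a round steel lid (42 mm across, 12 mm high) on top: 80 mm tall in all, about 0.13 to 0.25 kg. This point is on its upright centre line, half-way up (40 mm above its underside); x and y are square to its side walls, z up along it.
- tin_green_mid (a point): Green tin, starts on the counter. The tin is a painted square tin can, 50 x 50 mm and 68 mm tall, with a round steel lid (42 mm across, 12 mm high) on top: 80 mm tall in all, about 0.13 to 0.25 kg. This point is on its upright centre line, half-way up (40 mm above its underside); x and y are square to its side walls, z up along it.
- tin_blue_mid (a point): Blue tin, starts on the rack, up to 35 mm short of the fixed end and a little askew. The tin is a painted square tin can, 50 x 50 mm and 68 mm tall, with a round steel lid (42 mm across, 12 mm high) on top: 80 mm tall in all, about 0.13 to 0.25 kg. This point is on its upright centre line, half-way up (40 mm above its underside); x and y are square to its side walls, z up along it.
- saffron_dish: Bystander: small turquoise ceramic dish, 92 mm across, 30 mm high. Origin under its centre.
- tablespoon: Bystander: steel tablespoon, 190 mm long, lying along its x.
- canister: Bystander: squat round glass canister with a clip-on lid, shut, 104 mm across (120 mm over the wire clips), 94 mm high. Origin under its centre. Well outside the tins and the rack, far right and far left, stand two more bystanders: a frying pan 45 mm high and a salad spinner 180 mm high.
Mind the look-alikes: they are no part of the job. Leave any yellow look-alike of the part that bears tin_green_mid alone.

How it is judged (in metres and radians):
On the way:
1. all three tins stand upright on the rack between the fixed end and the end stop, within 12 mm of the board's centre line, and are let go (z of tin_red_mid in the frame of rack between 0.076 and 0.09 m and angle between each of tin_red_mid, tin_green_mid, tin_blue_mid's own z axis and vertical below 0.1 rad and x of tin_red_mid in the frame of rack between -0.012 and 0.012 m and y of each of tin_red_mid, tin_green_mid, tin_blue_mid in the frame of fixed_end below -0.02 m and y of each of tin_red_mid, tin_green_mid, tin_blue_mid in the frame of stop_face above 0.02 m and contact force between each of the fingers, the arm and tin_red below 0.2 N and z of tin_green_mid in the frame of rack between 0.076 and 0.09 m and x of tin_green_mid in the frame of rack between -0.012 and 0.012 m and contact force between each of the fingers, the arm and tin_green below 0.2 N and z of tin_blue_mid in the frame of rack between 0.076 and 0.09 m and x of tin_blue_mid in the frame of rack between -0.012 and 0.012 m and contact force between each of the fingers, the arm and tin_blue below 0.2 N), for 0.2 s.
At the end, for the whole second after the job is handed in: Three tins upright, still, untouched, within 12 mm of the board's centre line, square to it within 0.12 rad, closed up between end stop (slide above 0.095 m) and fixed end; the robot presses the stop, the stop the next tin with 5 to 18 N, and the far tin bears on the fixed end with over 2 N (all of step 1 and (angle between the x axis of rack and the x axis of tin_red_mid, either way round below 0.12 rad or angle between the x axis of rack and the y axis of tin_red_mid, either way round below 0.12 rad) and linear speed of each of tin_red, tin_green, tin_blue below 0.02 m/s and (angle between the x axis of rack and the x axis of tin_green_mid, either way round below 0.12 rad or angle between the x axis of rack and the y axis of tin_green_mid, either way round below 0.12 rad) and (angle between the x axis of rack and the x axis of tin_blue_mid, either way round below 0.12 rad or angle between the x axis of rack and the y axis of tin_blue_mid, either way round below 0.12 rad) and (contact force between end_stop and tin_red between 5 and 18 N or contact force between end_stop and tin_green between 5 and 18 N or contact force between end_stop and tin_blue between 5 and 18 N) and (contact force between fixed_end and tin_red above 2 N or contact force between fixed_end and tin_green above 2 N or contact force between fixed_end and tin_blue above 2 N) and contact force between any of the fingers, the arm and end_stop above 4 N and value of joint slide above 0.095 m); the arm keeps its last pose, push and grip.
It fails at once if the end stop squeezes the tins with more than 35 N (contact force between end_stop and tin_red above 35 N or contact force between end_stop and tin_green above 35 N or contact force between end_stop and tin_blue above 35 N).
It fails at once if a tin is dropped or thrown (faster than 0.6 m/s while the robot does not hold it) ((contact force between each of the fingers, the arm and tin_red below 0.2 N and linear speed of tin_red above 0.6 m/s) or (contact force between each of the fingers, the arm and tin_green below 0.2 N and linear speed of tin_green above 0.6 m/s) or (contact force between each of the fingers, the arm and tin_blue below 0.2 N and linear speed of tin_blue above 0.6 m/s)).
It fails at once if a tin is tipped over (angle between any of tin_red_mid, tin_green_mid, tin_blue_mid's own z axis and vertical above 0.8 rad).
It fails at once if a bystander is shifted by more than 20 mm (distance of any of pan, saffron_dish, spinner, tablespoon, canister from where it was at the start of the episode above 0.02 m).
It also fails if it takes over 67 s, if anything falls off the work surface, if the arm or the gripper's body presses on something with over 40 N, if the wrist force passes 120 N, or if a joint passes its speed limit or range.

ROBOT

A 7-joint arm with a two-finger parallel gripper is mounted at the origin on the work surface. World frame = base frame: x ahead of the robot, y to its left, z up, the work surface at z = 0. Lengths are in mm, angles in rad, forces in N, time in s.
With the tool pointing down it reaches from about 425 to 925 mm from the base axis. Payload 6.8 kg.
Tool frame: the origin (TCP) lies midway between the tips of the shut fingers; the grasp point (between the pads) lies 19 mm behind it; z points along the fingers, y is the line along which they close (so a half turn about z gives the same grasp; the last joint's range is limited). The gripper opens to 85 mm and grips with 20 to 120 N. Pads are 22 mm wide; open, the fingers measure 114 mm over their backs; the gripper's body (76 mm by 85 mm) begins 54 mm behind the grasp point. The pads swing forward as they close: fully open they stand 13 mm farther back than shut.
Start: joints at [1.203, 0.477, 0.022, 1.555, -0.011, 1.109, -0.083], TCP at [173.407, -652.363, 231.308] pointing down, gripper open.
Joint ranges: [-2.96, 2.96], [-0.34, 2.1], [-1.41, 1.46], [0.24, 2.44], [-1.37, 4.51], [0.17, 1.92], [-2.96, 2.96]. Speed limits (rad/s): [2.39, 2.39, 3.14, 3.14, 3.14, 3.14, 3.14].

INTERFACE

Orientations are given as a rotation vector (axis times angle).
In Python, from rig import ctrl gives the robot as it stands.
- The arm moves only by the tool move_arm, never from a script. Its argument "series" is a list of rows, each a list of 3 entries, a list of its own where there are three numbers: the shift along the tool's x, y, z normalised to -1 to 1, where 1 is 0.4 m, then the turn, a rotation vector about the tool's x, y, z normalised to -1 to 1, where 1 is 90 degrees, then the closure in counts, from 0 (fully open) to 255 (shut). A call has exactly 8 rows; each row is the pose to reach, as a shift and turn from the pose commanded when the call began, along the tool's axes at that moment; what a row does not reach only later rows make up. A row lasts 1/10 s, in which the tool goes at most 50 mm and 8.59 degrees, less where a joint would pass 70% of its speed; a pose out of reach is approached as far as the arm can. A call with a number of a shift or a turn outside -1 to 1 is refused whole. A call with a gripper value outside its range is refused whole. The fingers move at their own pace and stop on an object; "squeeze" is the grip in N (left out, the last holds). Time passes only in rows, so rows that repeat a pose let the fingers close, or fill a call up. It gives the time, the measured TCP pose, the force, the opening and the grip force at its end, in the units of the state.
- ctrl.observe(): the state, without advancing time (a new reading comes with each control period).
- ctrl.camera(name): name is "scene" or "side" or "wrist"; returns a dict with "pixels" (400x640x3 uint8, red, green, blue), "mtx" (3x3 intrinsics, pixels), "R" (3x3) and "t" (3): a world point X has camera coordinates R X + t; the wrist camera has in their place "hand_eye" (4x4, takes a point from camera to tool coordinates, whose origin is the TCP and whose axes are the flange's). Camera axes: x right, y down, z forward; pixel columns grow to the right and rows downward; lengths in mm; the calibration is good to about 2 mm. A picture is of the moment at which its call begins: read the wrist's pose just before it. There is no depth.
- ctrl.hand_in(): hands the job in; it is judged then, once.
The state is a dict: "time_s": time; "joint_positions": joint angles; "qvel": joint speeds; "joint_torque": joint torques, N m; "eef_pos": TCP position; "ee_rot": TCP orientation; "force": force on the tool from outside, world axes, zero at the start; "moment": the same for the moment, N m; "width": opening from 0.0 (shut) to 1.0 (fully open); "grasp_force": force on a finger pad.
Only numpy, scipy, OpenCV 4.12 (cv2) and the standard library are available. Lean on these libraries where they do the work, as an engineer would, in place of code of your own. Each camera call takes 0.05 s, during which the arm holds its last target. There are 200 camera calls.

## Working session

There is one attempt and no reset: what is moved stays moved. The work goes in short steps, Python scripts to look and compute and a tool call to move; the robot and the scene stay as the last step left them, time stands still between calls to the robot, and variables do not carry over. Pictures are saved under pics/ and viewed, at most 13 in all, crops included, and the job is handed in when it is done.

Besides the shell and the picture viewer there is one more tool, called as name(argument=value, ...), one argument or row to a line, values as JSON. move_arm: Moves the arm, as the interface text tells. Its arguments: {"type":"object","properties":{"series":{"type":"array","items":{"type":"array"}},"squeeze":{"type":"number"}},"required":["series"]}

```bash
mkdir -p pics; ls; python3 - <<'E'
from rig import ctrl
import cv2, numpy as np
s=ctrl.observe(); print(s)
a=[]
for n in ("scene","side"):
    c=ctrl.camera(n); cv2.imwrite(f"pics/{n}0.png",c["pixels"][:,:,::-1]); np.savez(f"pics/{n}0.npz",**c)
    print(n,c["mtx"],c["R"],c["t"])
E
```

```text
pics
{'time_s': 0.0, 'joint_positions': array([ 1.20289199,  0.47778026,  0.02234136,  1.55643018, -0.01152428,
        1.10931769, -0.08310747]), 'qvel': array([-0.00011021, -0.00104096, -0.0004397 ,  0.00020293, -0.00045642,
       -0.00107992,  0.00118774]), 'joint_torque': array([ 4.94005362e-04, -5.96433985e+01,  1.60799235e+00, -2.81189543e+01,
        1.24898111e-02,  9.30912240e-03, -7.63472656e-06]), 'eef_pos': array([ 173.24308083, -651.78223547,  230.3480388 ]), 'ee_rot': array([-3.11336361e+00, -4.06726298e-01,  5.42454249e-04]), 'force': array([-0.80034946,  0.15631974,  0.16962471]), 'moment': array([-0.00890785, -0.02707056, -0.04419654]), 'grasp_force': 0.0, 'width': 0.9954633769995357}
scene [[483.30818903   0.         321.96603787]
 [  0.         483.30818903 201.77717503]
 [  0.           0.           1.        ]] [[ 0.2023865   0.97917348 -0.0160937 ]
 [ 0.80307369 -0.17534847 -0.56949589]
 [-0.56045728  0.10233385 -0.82183662]] [-123.73149534 -386.04386528 1542.38250227]
side [[413.3457086    0.         317.56071008]
 [  0.         413.3457086  198.77577937]
 [  0.           0.           1.        ]] [[ 0.95381219 -0.29999068  0.01574488]
 [-0.19981038 -0.67268382 -0.71244108]
 [ 0.22431701  0.67638899 -0.70155528]] [-549.67506806  202.30954393 1152.83125313]
```

View pics/scene0.png

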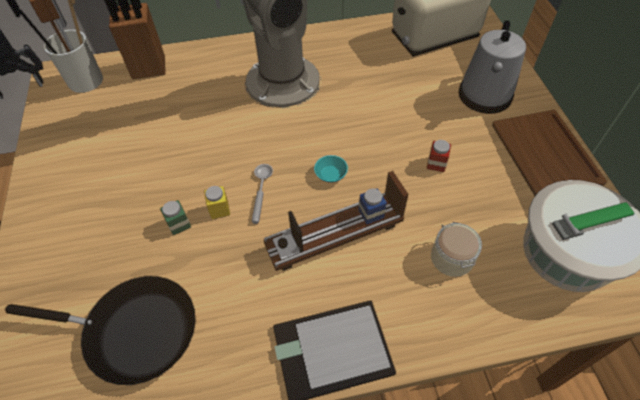

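View pics/side0.png

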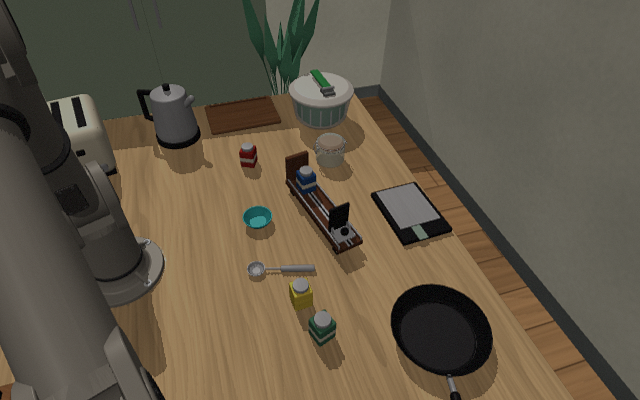

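Candidates. Red: tin at scene (439,155), the only one. Green: tin at (175,216), with a yellow look-alike at (217,201) and the green spatula grip on the spinner at (600,218). Blue: on the rack at (373,205). I choose (439,155) for red and (175,216) for green, and check both in one crop.

```bash
cat > h.py <<'E'
import numpy as np, cv2
from scipy.spatial.transform import Rotation as Ro
def load(n): return dict(np.load(f"pics/{n}.npz"))
def wristcam(c,s):
    T=np.eye(4);T[:3,:3]=Ro.from_rotvec(s["ee_rot"]).as_matrix();T[:3,3]=s["eef_pos"]
    M=np.linalg.inv(T@c["hand_eye"]); c["R"]=M[:3,:3];c["t"]=M[:3,3]; return c
def cast(c,uv,z):
    uv=np.atleast_2d(np.asarray(uv,float)); d=np.c_[uv,np.ones(len(uv))]@np.linalg.inv(c["mtx"]).T@c["R"]
    o=-c["R"].T@c["t"]; return (o+d*((z-o[2])/d[:,2])[:,None])[:,:2]
def tri(c1,p1,c2,p2):
    A=[];b=[]
    for c,p in((c1,p1),(c2,p2)):
        d=c["R"].T@np.linalg.inv(c["mtx"])@np.r_[p,1.];d/=np.linalg.norm(d);P=np.eye(3)-np.outer(d,d)
        A.append(P);b.append(P@(-c["R"].T@c["t"]))
    return np.linalg.lstsq(np.vstack(A),np.hstack(b),rcond=None)[0]
def proj(c,X): 
    p=np.atleast_2d(X)@c["R"].T+c["t"]; p=p@c["mtx"].T; return p[:,:2]/p[:,2:]
HS={"red":((0,120,40),(8,255,255)),"green":((55,60,25),(95,255,160)),"blue":((105,100,30),(130,255,255)),"yellow":((22,140,80),(32,255,255))}
def blobs(c,col,amin=30):
    h=cv2.cvtColor(c["pixels"],cv2.COLOR_RGB2HSV); m=cv2.inRange(h,*[np.array(x,np.uint8) for x in HS[col]])
    if col=="red": m|=cv2.inRange(h,np.array((172,120,40),np.uint8),np.array((180,255,255),np.uint8))
    n,l,st,ce=cv2.connectedComponentsWithStats(m); return [(st[i].tolist(),ce[i].round(1).tolist()) for i in range(1,n) if st[i][4]>=amin]
E
python3 - <<'E'
from h import *
S=load("scene0");D=load("side0")
for c,n in((S,"scene"),(D,"side")):
    for k in HS: print(n,k,blobs(c,k))
def cr(c,u,v,w,h,f): return cv2.resize(c["pixels"][v:v+h,u:u+w,::-1],None,fx=f,fy=f,interpolation=cv2.INTER_CUBIC)
a=cr(S,255,165,160,110,5); cv2.imwrite("pics/rackS.png",a)
b=np.hstack([cr(S,155,190,40,50,6),cr(S,420,130,40,50,6),cr(S,355,175,50,50,6)])
b2=np.hstack([cr(D,302,302,40,50,6),cr(D,230,135,40,50,6),cr(D,280,145,50,50,6)])
cv2.imwrite("pics/tins.png",np.vstack([b,b2])[:600,:800])
E
```

```text
scene red [([430, 147, 20, 16, 168], [438.8, 155.9]), ([428, 165, 17, 7, 72], [435.8, 167.6])]
scene green [([314, 156, 34, 26, 687], [330.4, 168.3]), ([569, 202, 65, 28, 863], [601.3, 215.7]), ([165, 208, 19, 14, 71], [175.1, 216.2])]
scene blue [([364, 199, 22, 11, 77], [375.5, 205.0])]
scene yellow [([206, 186, 24, 33, 374], [218.2, 206.3])]
side red [([239, 145, 17, 14, 130], [247.7, 153.4]), ([241, 156, 16, 12, 78], [248.9, 163.6])]
side green [([242, 0, 77, 94, 3059], [282.6, 39.0]), ([310, 69, 21, 18, 163], [319.6, 77.9]), ([243, 206, 29, 23, 524], [256.9, 216.7]), ([309, 316, 27, 23, 246], [321.6, 328.0]), ([309, 330, 26, 16, 80], [321.1, 338.7])]
side blue [([296, 170, 20, 15, 160], [305.4, 178.0]), ([296, 183, 20, 11, 83], [305.9, 189.0])]
side yellow [([289, 281, 24, 30, 357], [301.8, 298.1])]
```

View pics/rackS.png

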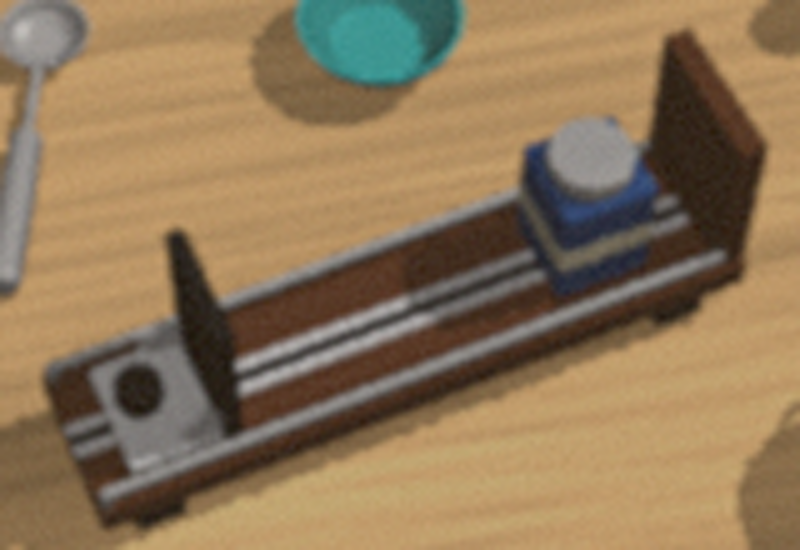

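View pics/tins.png

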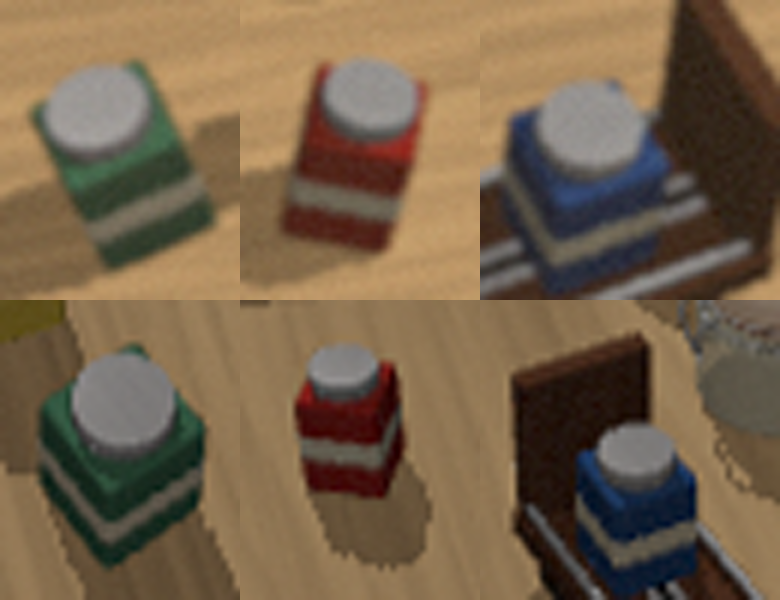

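Crops show green tin (lid at scene (171,208)), red (lid (442,146)), blue (lid (374,196)), each with a white band. The rack's fixed end is at right (top edge (389,173)-(405,196)), the end stop at left.

```bash
python3 - <<'E'
from h import *
S=load("scene0");D=load("side0")
for n,a,b in(("green",(171.2,207.8),(322.7,319)),("red",(441.7,146.2),(247.2,146)),("blue",(373.8,196.2),(306.2,169.5))):
    z=123 if n=="blue" else 80
    print(n,tri(S,a,D,b).round(1),cast(S,a,z).round(1),cast(D,b,z).round(1))
f=lambda p:np.array(p)/5+[255,165]
def seg(p,q,z,g=f): 
    P=cast(S,[g(p),g(q)],z); d=P[1]-P[0]; print(P.round(1).tolist(),np.linalg.norm(d).round(1),np.degrees(np.arctan2(d[1],d[0])).round(2)); return P
print("rails");seg((50,372),(645,150),55);seg((103,495),(725,255),55)
print("fixed top inner/outer");seg((668,42),(750,153),138);seg((688,32),(765,143),138)
print("slot line");seg((70,435),(690,210),43)
print("stop top");seg((172,235),(228,335),138)
g=lambda p:np.array(p)/6+[155,190]
print("green face");seg((110,268),(215,222),0,g)
g=lambda p:(np.array(p)-[240,0])/6+[420,130]
print("red face");seg((283,232),(388,248),0,g)
g=lambda p:(np.array(p)-[480,0])/6+[355,175]
print("blue face top");seg((557,208),(667,168),111,g)
E
```

```text
green [ 479.2 -345.2   78.7] [[ 480.3 -345. ]] [[ 478.9 -345.7]]
red [432.3 360.6  79. ] [[434.  359.3]] [[431.8 360.6]]
blue [579.7 132.8 123. ] [[580.5 132.1]] [[579.3 133.9]]
rails
[[601.3, -135.0], [536.8, 175.5]] 317.1 101.74
[[671.2, -120.1], [605.7, 196.3]] 323.1 101.7
fixed top inner/outer
[[533.9, 179.9], [604.3, 198.6]] 72.8 14.86
[[530.1, 190.9], [600.3, 207.0]] 72.0 12.93
slot line
[[630.2, -130.8], [569.1, 190.7]] 327.3 100.76
stop top
[[592.3, -68.8], [649.4, -53.4]] 59.2 15.04
green face
[[505.2, -361.9], [491.6, -317.3]] 46.7 106.95
red face
[[439.6, 331.1], [458.7, 374.7]] 47.6 66.29
blue face top
[[606.6, 111.6], [597.6, 158.3]] 47.6 100.97
```

```bash
cat >> h.py <<'E'
def delta(s,p,yaw):
    """normalised shift & turn from measured pose to TCP p (world mm), tool down, tool y at yaw deg"""
    R0=Ro.from_rotvec(s["ee_rot"]).as_matrix(); y=np.radians(yaw)
    Y=np.array([np.cos(y),np.sin(y),0]);Z=np.array([0,0,-1.]);R1=np.c_[np.cross(Y,Z),Y,Z]
    sh=R0.T@(np.array(p)-s["eef_pos"])/400; tn=Ro.from_matrix(R0.T@R1).as_rotvec()/(np.pi/2)
    yc=np.degrees(np.arctan2(R0[1,1],R0[0,1]))
    print("at",s["eef_pos"].round(1),"yaw",yc.round(2),"t",round(s["time_s"],2),"F",s["force"].round(1),"w",round(s["width"],3),"-> shift",sh.round(4).tolist(),"turn",tn.round(4).tolist())
E
python3 - <<'E'
from h import *
from rig import ctrl
S=load("scene0")
print("yellow",cast(S,(214.5,194),80))
s=ctrl.observe(); delta(s,(479,-345,230),17); delta(s,(479,-345,230),-73)
c=ctrl.camera("wrist"); print(c["hand_eye"].round(3),c["mtx"])
E
```

```text
yellow [[ 461.39471355 -238.73898451]]
at [ 173.2 -651.8  230.4] yaw -75.12 t 0.1 F [ 0.4  0.2 -0.6] w 1.002 -> shift [0.9359, -0.545, 0.0018] turn [-0.0009, -0.0008, -1.0235]
at [ 173.2 -651.8  230.4] yaw -75.12 t 0.1 F [ 0.4  0.2 -0.6] w 1.002 -> shift [0.9359, -0.545, 0.0018] turn [-0.0011, 0.0001, -0.0235]
[[-1.00000e-03 -9.57000e-01 -2.89000e-01  7.32120e+01]
 [ 1.00000e+00 -0.00000e+00 -1.00000e-03 -3.22000e-01]
 [ 1.00000e-03 -2.89000e-01  9.57000e-01 -1.41541e+02]
 [ 0.00000e+00  0.00000e+00  0.00000e+00  1.00000e+00]] [[320.75520929   0.         317.88830268]
 [  0.         320.75520929 193.3756338 ]
 [  0.           0.           1.        ]]
```

move_arm(
  series=[
    [[0.12, -0.07, 0], [0, 0, -0.09], 0],
    [[0.24, -0.14, 0], [0, 0, -0.18], 0],
    [[0.36, -0.21, 0], [0, 0, -0.27], 0],
    [[0.47, -0.28, 0], [0, 0, -0.36], 0],
    [[0.58, -0.34, 0], [0, 0, -0.45], 0],
    [[0.69, -0.41, 0], [0, 0, -0.54], 0],
    [[0.8, -0.47, 0], [0, 0, -0.63], 0],
    [[0.91, -0.53, 0], [0, 0, -0.72], 0],
  ],
)

```text
time_s: 0.95
eef_pos: [456.3, -367.1, 231.3]
ee_rot: [-2.406, -2.019, 0.0]
force: [0.7, -0.3, -0.3]
width: 1.005
grasp_force: 0.0
```

```bash
python3 -c "
from h import *
from rig import ctrl
delta(ctrl.observe(),(479,-345,200),17)"
```

```text
at [ 456.3 -367.1  231.3] yaw -9.99 t 0.95 F [ 0.7 -0.3 -0.3] w 1.005 -> shift [0.0642, 0.0465, 0.0782] turn [-0.0001, 0.0001, -0.2999]
```

move_arm(
  series=[
    [[0.02, 0.015, 0.02], [0, 0, -0.09], 0],
    [[0.04, 0.03, 0.04], [0, 0, -0.18], 0],
    [[0.064, 0.0465, 0.078], [0, 0, -0.27], 0],
    [[0.064, 0.0465, 0.078], [0, 0, -0.3], 0],
    [[0.064, 0.0465, 0.078], [0, 0, -0.3], 0],
    [[0.064, 0.0465, 0.078], [0, 0, -0.3], 0],
    [[0.064, 0.0465, 0.078], [0, 0, -0.3], 0],
    [[0.064, 0.0465, 0.078], [0, 0, -0.3], 0],
  ],
)

```text
time_s: 1.75
eef_pos: [478.2, -347.2, 200.4]
ee_rot: [1.877, 2.519, -0.0]
force: [0.3, -0.3, -0.3]
width: 1.0
grasp_force: 0.0
```

```bash
cat > w.py <<'E'
from h import *
from rig import ctrl
import sys
def look(name,col,z0,near):
    s=ctrl.observe(); c=wristcam(ctrl.camera("wrist"),s); np.savez(f"pics/{name}.npz",**c)
    cv2.imwrite(f"pics/{name}.png",c["pixels"][:,:,::-1]); 
    p=proj(c,[[*near,z0+80]])[0]; print("expect lid px",p.round(1), [b for b in blobs(c,col,200)])
    return s,c
if __name__=="__main__": look(sys.argv[1],sys.argv[2],float(sys.argv[3]),(float(sys.argv[4]),float(sys.argv[5])))
E
python3 w.py wg green 0 479.5 -345.3
```

```text
expect lid px [320.4 186.1] [([291, 148, 56, 59, 1112], [318.2, 167.8])]
```

View pics/wg.png

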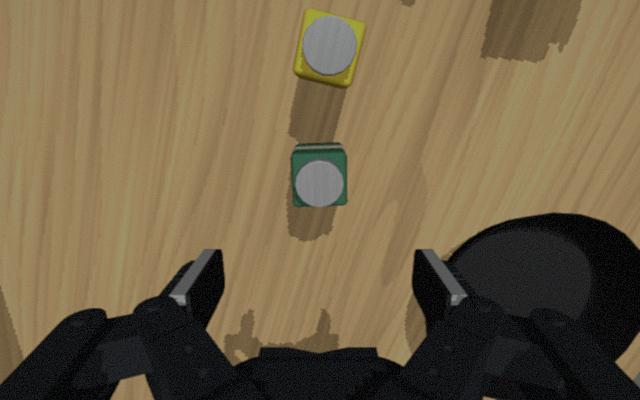

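The picture shows the green tin at (319,178), lid at (319,183), nearly square to the image; yellow look-alike above at (330,48), pan to the lower right.

```bash
cat >> h.py <<'E'
def tin(c,near,z0,col,r=45):
    """lid centre (top plane) and wall yaw (mod 90 deg, from side edges of painted top)"""
    u,v=proj(c,[[*near,z0+80]])[0].round().astype(int); x0,y0=max(u-r,0),max(v-r,0)
    im=c["pixels"][y0:v+r,x0:u+r]; h=cv2.cvtColor(im,cv2.COLOR_RGB2HSV)
    m=((h[...,1]<35)&(h[...,2]>110)).astype(np.uint8)
    n,l,st,ce=cv2.connectedComponentsWithStats(cv2.morphologyEx(m,cv2.MORPH_OPEN,np.ones((5,5))))
    i=1+np.argmax(st[1:,4]); lid=ce[i]+[x0,y0]
    mc=cv2.inRange(h,*[np.array(x,np.uint8) for x in HS[col]])
    if col=="red": mc|=cv2.inRange(h,np.array((172,120,40),np.uint8),np.array((180,255,255),np.uint8))
    mm=cv2.morphologyEx((mc>0).astype(np.uint8)|(l==i),cv2.MORPH_CLOSE,np.ones((3,3)))
    mm=cv2.morphologyEx(mm.astype(np.uint8),cv2.MORPH_OPEN,np.ones((5,5)))
    pts=np.argwhere(mm)[:,::-1]+[x0,y0]; P=cast(c,pts,z0+68).astype(np.float32)
    rc=cv2.minAreaRect(P); C=cast(c,lid,z0+80)[0]
    print("lid px",lid.round(1),"area",st[i][4],"lid mm",C.round(1),"rect c",np.round(rc[0],1),"size",np.round(rc[1],1),"ang",round(rc[2],2)); return C
E
python3 - <<'E'
from h import *
from rig import ctrl
c=load("wg"); tin(c,(479.5,-345.3),0,"green")
print("pan edge",cast(c,[(445,255),(500,222),(410,310)],45).round(0))
delta(ctrl.observe(),(479,-345,22),17)
E
```

```text
lid px [319.  183.2] area 1718 lid mm [ 477.7 -343.2] rect c [ 476.8 -342.1] size [46.8 51.9] ang 17.98
pan edge [[ 626. -388.]
 [ 665. -339.]
 [ 616. -461.]]
at [ 478.2 -347.1  200.4] yaw 16.63 t 1.8 F [-0.8 -0.2 -0.7] w 1.003 -> shift [0.0047, 0.0033, 0.446] turn [0.0001, 0.0003, -0.0041]
```

move_arm(
  series=[
    [[0.007, 0.0025, 0.1], [0, 0, -0.01], 0],
    [[0.007, 0.0025, 0.2], [0, 0, -0.01], 0],
    [[0.007, 0.0025, 0.3], [0, 0, -0.01], 0],
    [[0.007, 0.0025, 0.38], [0, 0, -0.01], 0],
    [[0.007, 0.0025, 0.42], [0, 0, -0.01], 0],
    [[0.007, 0.0025, 0.444], [0, 0, -0.01], 0],
    [[0.007, 0.0025, 0.444], [0, 0, -0.01], 0],
    [[0.007, 0.0025, 0.444], [0, 0, -0.01], 60],
  ],
  squeeze=20,
)

```text
time_s: 2.6
eef_pos: [479.4, -344.4, 23.8]
ee_rot: [1.855, 2.533, 0.0]
force: [0.8, -0.7, 0.2]
width: 0.854
grasp_force: 0.0
```

move_arm(
  series=[
    [[0, 0, 0], [0, 0, 0], 255],
    [[0, 0, 0], [0, 0, 0], 255],
    [[0, 0, 0], [0, 0, 0], 255],
    [[0, 0, 0], [0, 0, 0], 255],
    [[0, 0, 0], [0, 0, 0], 255],
    [[0, 0, 0], [0, 0, 0], 255],
    [[0, 0, 0], [0, 0, 0], 255],
    [[0, 0, 0], [0, 0, 0], 255],
  ],
  squeeze=20,
)

```text
time_s: 3.4
eef_pos: [479.3, -344.5, 24.0]
ee_rot: [1.855, 2.533, -0.0]
force: [-1.1, -0.5, 6.6]
width: 0.579
grasp_force: 21.6
```

move_arm(
  series=[
    [[0, 0, -0.04], [0, 0, 0], 255],
    [[0, 0, -0.1], [0, 0, 0], 255],
    [[0, 0, -0.2], [0, 0, 0], 255],
    [[0, 0, -0.3], [0, 0, 0], 255],
    [[0, 0, -0.4], [0, 0, 0], 255],
    [[0, 0, -0.45], [0, 0, 0], 255],
    [[0, 0, -0.45], [0, 0, 0], 255],
    [[0, 0, -0.45], [0, 0, 0], 255],
  ],
)

```text
time_s: 4.2
eef_pos: [478.0, -343.8, 202.8]
ee_rot: [1.856, 2.535, -0.0]
force: [-0.3, 0.9, -2.3]
width: 0.583
grasp_force: 21.6
```

```bash
python3 -c "
from h import *
from rig import ctrl
delta(ctrl.observe(),(593.3,73.9,205),11.7)"
```

```text
at [ 478.  -343.8  202.8] yaw 17.58 t 4.2 F [-0.3  0.9 -2.3] w 0.583 -> shift [0.9083, 0.5903, -0.0059] turn [-0.0, 0.0003, 0.0653]
```

move_arm(
  series=[
    [[0.05, 0.032, 0], [0, 0, 0.01], 255],
    [[0.14, 0.09, 0], [0, 0, 0.02], 255],
    [[0.24, 0.156, 0], [0, 0, 0.03], 255],
    [[0.34, 0.221, 0], [0, 0, 0.04], 255],
    [[0.44, 0.286, 0], [0, 0, 0.05], 255],
    [[0.54, 0.351, 0], [0, 0, 0.065], 255],
    [[0.64, 0.416, 0], [0, 0, 0.065], 255],
    [[0.74, 0.481, -0.005], [0, 0, 0.065], 255],
  ],
)

```text
time_s: 5.0
eef_pos: [571.1, -2.0, 202.4]
ee_rot: [-1.981, -2.435, 0.004]
force: [0.7, -0.6, -1.1]
width: 0.586
grasp_force: 21.6
```

```bash
python3 -c "
from h import *
from rig import ctrl
delta(ctrl.observe(),(593.3,73.9,205),11.7)"
```

```text
at [571.1  -2.  202.4] yaw 11.73 t 5.0 F [ 0.7 -0.6 -1.1] w 0.586 -> shift [0.1744, 0.093, -0.0066] turn [-0.0025, -0.0004, 0.0004]
```

move_arm(
  series=[
    [[0.08, 0.045, 0], [0, 0, 0], 255],
    [[0.14, 0.075, 0], [0, 0, 0], 255],
    [[0.17, 0.09, 0], [0, 0, 0], 255],
    [[0.17, 0.09, 0], [0, 0, 0], 255],
    [[0.17, 0.09, 0], [0, 0, 0], 255],
    [[0.17, 0.09, 0], [0, 0, 0], 255],
    [[0.17, 0.09, 0], [0, 0, 0], 255],
    [[0.17, 0.09, 0], [0, 0, 0], 255],
  ],
)

```text
time_s: 5.8
eef_pos: [593.8, 69.0, 204.5]
ee_rot: [1.985, 2.435, -0.001]
force: [0.1, 0.3, -0.7]
width: 0.583
grasp_force: 21.6
```

```bash
python3 w.py wr blue 43 579.7 132.8; python3 -c "
from h import *
from rig import ctrl
delta(ctrl.observe(),(593.3,73.9,205),11.7)"
```

```text
expect lid px [317.1 110.1] [([278, 71, 71, 73, 1732], [313.7, 103.9])]
at [593.8  69.3 204.6] yaw 11.65 t 5.85 F [-0.9  0.4 -1.4] w 0.584 -> shift [0.0114, 0.0011, -0.001] turn [0.0001, 0.0002, -0.0005]
```

View pics/wr.png

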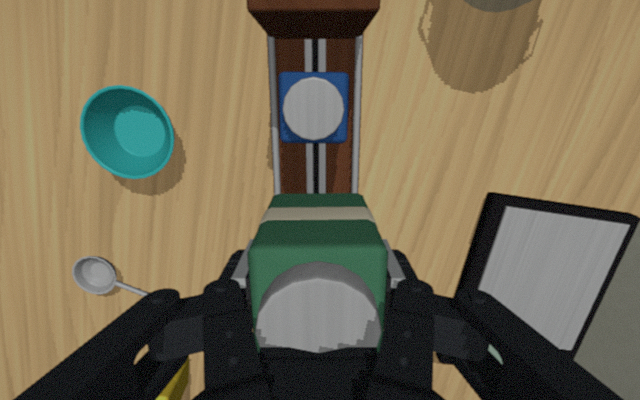

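The wrist picture shows the green tin held, the rack's rails at columns about 273-277 and 361-355, blue's lid at (313,108), the fixed end's foot at row ~36.

```bash
python3 - <<'E'
from h import *
c=load("wr"); a=np.radians(11.7); M=np.array([[np.cos(a),np.sin(a)],[-np.sin(a),np.cos(a)]])
L=cast(c,[(272,45),(277,190),(361,45),(355,190)],55)@M.T; print("rails",L.round(1))
print("slot",(cast(c,[(315,45),(316,190)],43)@M.T).round(1))
print("fixed foot/top",(cast(c,[(315,36)],43)@M.T).round(1),(cast(c,[(254,11),(315,11),(379,11)],138)@M.T).round(1))
print("blue rack-frame",tin(c,(579.7,132.8),43,"blue",60)@M.T)
E
```

```text
rails [[557.1  62.3]
 [556.4 -63.2]
 [631.1  62.2]
 [630.1 -63.4]]
slot [[592.8  63.9]
 [593.2 -66.8]]
fixed foot/top [[592.8  71. ]] [[558.3  68.7]
 [593.5  68.6]
 [630.5  68.5]]
lid px [313.  107.9] area 2942 lid mm [576.7 133.7] rect c [576.8 133.2] size [48.7 47.9] ang 11.59
blue rack-frame [591.7872277   13.96974537]
```

move_arm(
  series=[
    [[0.016, -0.0015, 0.05], [0, 0, 0], 255],
    [[0.016, -0.0015, 0.12], [0, 0, 0], 255],
    [[0.016, -0.0015, 0.19], [0, 0, 0], 255],
    [[0.016, -0.0015, 0.25], [0, 0, 0], 255],
    [[0.016, -0.0015, 0.29], [0, 0, 0], 255],
    [[0.016, -0.0015, 0.32], [0, 0, 0], 255],
    [[0.016, -0.0015, 0.332], [0, 0, 0], 255],
    [[0.016, -0.0015, 0.335], [0, 0, 0], 255],
  ],
)

```text
time_s: 6.65
eef_pos: [592.2, 76.5, 70.5]
ee_rot: [1.983, 2.437, 0.0]
force: [-0.2, 0.2, -0.8]
width: 0.583
grasp_force: 21.6
```

```bash
python3 -c "
from h import *
from rig import ctrl
delta(ctrl.observe(),(591.9,75.6,67),11.7)"
```

```text
at [592.2  76.5  70.5] yaw 11.73 t 6.65 F [-0.2  0.2 -0.8] w 0.583 -> shift [-0.002, -0.0011, 0.0089] turn [0.0001, -0.0, 0.0003]
```

Lower gently the last few millimetres.

move_arm(
  series=[
    [[0, -0.001, 0.002], [0, 0, 0], 255],
    [[0, -0.001, 0.004], [0, 0, 0], 255],
    [[0, -0.001, 0.006], [0, 0, 0], 255],
    [[0, -0.001, 0.008], [0, 0, 0], 255],
    [[0, -0.001, 0.008], [0, 0, 0], 255],
    [[0, -0.001, 0.008], [0, 0, 0], 255],
    [[0, -0.001, 0.008], [0, 0, 0], 255],
    [[0, -0.001, 0.008], [0, 0, 0], 255],
  ],
)

```text
time_s: 7.45
eef_pos: [591.5, 76.4, 67.3]
ee_rot: [1.983, 2.437, 0.0]
force: [-1.0, 0.3, -1.1]
width: 0.582
grasp_force: 21.6
```

move_arm(
  series=[
    [[0, 0, 0.0015], [0, 0, 0], 255],
    [[0, 0, 0.003], [0, 0, 0], 255],
    [[0, 0, 0.0045], [0, 0, 0], 255],
    [[0, 0, 0.0045], [0, 0, 0], 255],
    [[0, 0, 0.0045], [0, 0, 0], 255],
    [[0, 0, 0.0045], [0, 0, 0], 255],
    [[0, 0, 0.0045], [0, 0, 0], 255],
    [[0, 0, 0.0045], [0, 0, 0], 255],
  ],
)

```text
time_s: 8.25
eef_pos: [591.6, 76.4, 67.0]
ee_rot: [1.982, 2.436, -0.0]
force: [-4.6, -2.0, 12.0]
width: 0.588
grasp_force: 22.8
```

move_arm(
  series=[
    [[0, 0, -0.002], [0, 0, 0], 255],
    [[0, 0, -0.003], [0, 0, 0], 100],
    [[0, 0, -0.003], [0, 0, 0], 90],
    [[0, 0, -0.003], [0, 0, 0], 80],
    [[0, 0, -0.003], [0, 0, 0], 60],
    [[0, 0, -0.003], [0, 0, 0], 30],
    [[0, 0, -0.003], [0, 0, 0], 0],
    [[0, 0, -0.003], [0, 0, 0], 0],
  ],
)

```text
time_s: 9.05
eef_pos: [591.5, 76.4, 66.7]
ee_rot: [-1.983, -2.437, 0.0]
force: [-0.1, -0.5, -0.1]
width: 1.001
grasp_force: 0.0
```

move_arm(
  series=[
    [[0, 0, -0.02], [0, 0, 0], 0],
    [[0, 0, -0.06], [0, 0, 0], 0],
    [[0, 0, -0.14], [0, 0, 0], 0],
    [[0, 0, -0.23], [0, 0, 0], 0],
    [[0, 0, -0.31], [0, 0, 0], 0],
    [[0, 0, -0.36], [0, 0, 0], 0],
    [[-0.02, 0, -0.36], [0, 0, 0], 0],
    [[-0.02, 0, -0.36], [0, 0, 0], 0],
  ],
)

```text
time_s: 9.85
eef_pos: [593.6, 67.0, 211.6]
ee_rot: [1.984, 2.434, 0.0]
force: [-0.1, -0.1, -0.2]
width: 0.998
grasp_force: 0.0
```

```bash
python3 - <<'E'
from h import *
from w import look
from rig import ctrl
s,c=look("wp","green",43,(591.9,75.6))
a=np.radians(11.7); M=np.array([[np.cos(a),np.sin(a)],[-np.sin(a),np.cos(a)]])
print(M@tin(c,(591.9,75.6),43,"green",55)); print(M@tin(c,(577.5,133),43,"blue",50))
delta(s,(432.5,360.3,215),-23.7)
E
```

```text
expect lid px [318.4 188. ] [([85, 83, 92, 93, 6568], [130.5, 128.8]), ([286, 146, 64, 65, 1514], [317.3, 168.1])]
lid px [317.6 184.8] area 2268 lid mm [590.8  77.9] rect c [590.6  78.4] size [48.5 53.1] ang 11.93
[594.31015374 -43.53729544]
lid px [313.7 104.6] area 2782 lid mm [576.6 133.7] rect c [576.7 133.3] size [48.6 48.5] ang 11.18
[591.70936361  13.95800669]
at [593.6  67.  211.6] yaw 11.63 t 9.85 F [-0.1 -0.1 -0.2] w 0.998 -> shift [0.7994, -0.2465, -0.0098] turn [0.0011, 0.0005, 0.3926]
```

View pics/wp.png

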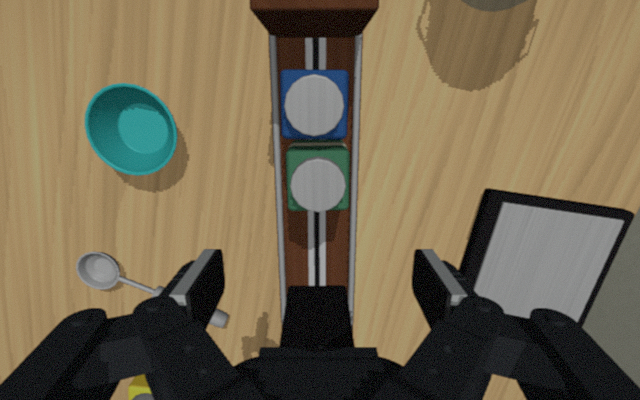

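Green stands between the rails below blue (lids at (318,185) and (314,105)), both within about 2 mm of the centre line and square. Now red.

move_arm(
  series=[
    [[0.08, -0.025, 0], [0, 0, 0.04], 0],
    [[0.2, -0.062, 0], [0, 0, 0.1], 0],
    [[0.32, -0.099, 0], [0, 0, 0.16], 0],
    [[0.44, -0.136, 0], [0, 0, 0.22], 0],
    [[0.56, -0.173, 0], [0, 0, 0.28], 0],
    [[0.67, -0.207, 0], [0, 0, 0.34], 0],
    [[0.76, -0.234, 0], [0, 0, 0.39], 0],
    [[0.8, -0.246, 0], [0, 0, 0.39], 0],
  ],
)

```text
time_s: 10.7
eef_pos: [427.9, 365.5, 209.8]
ee_rot: [-2.62, -1.729, 0.003]
force: [0.3, -0.2, 0.2]
width: 0.997
grasp_force: 0.0
```

move_arm(
  series=[
    [[0, 0, 0], [0, 0, 0], 0],
    [[0, 0, 0], [0, 0, 0], 0],
    [[0, 0, 0], [0, 0, 0], 0],
    [[0, 0, 0], [0, 0, 0], 0],
    [[0, 0, 0], [0, 0, 0], 0],
    [[0, 0, 0], [0, 0, 0], 0],
    [[0, 0, 0], [0, 0, 0], 0],
    [[0, 0, 0], [0, 0, 0], 0],
  ],
)

```text
time_s: 11.5
eef_pos: [431.8, 361.8, 210.8]
ee_rot: [2.625, 1.725, 0.0]
force: [0.2, 0.7, -0.9]
width: 1.003
grasp_force: 0.0
```

```bash
python3 - <<'E'
from h import *
from w import look
s,c=look("wred","red",0,(432.5,360.3))
C=tin(c,(432.5,360.3),0,"red",50)
delta(s,(432.3,360.3,22),-23.7)
E
```

```text
expect lid px [320.  185.5] [([290, 149, 55, 58, 1107], [316.7, 168.6])]
lid px [316.1 183.5] area 1588 lid mm [430.1 363.3] rect c [431.1 364.8] size [52.2 48.1] ang 62.85
at [431.8 361.8 210.8] yaw -23.37 t 11.5 F [ 0.2  0.7 -0.9] w 1.003 -> shift [-0.0029, 0.0025, 0.4719] turn [0.0001, -0.0001, 0.0036]
```

View pics/wred.png

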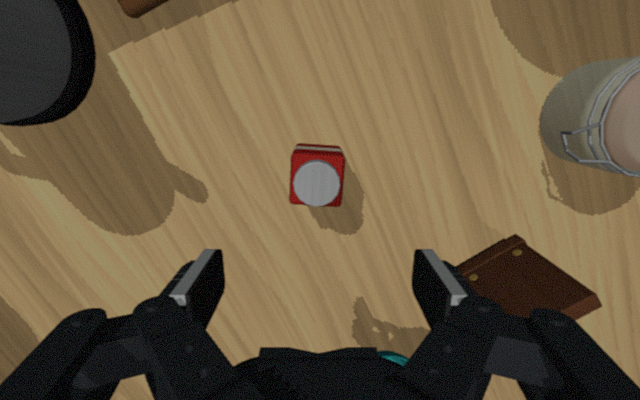

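Red tin at (317,178), lid (316,183), slightly turned; canister right, kettle left, all clear of the fingers.

move_arm(
  series=[
    [[0, -0.0015, 0.1], [0, 0, 0.03], 0],
    [[0, -0.0015, 0.2], [0, 0, 0.03], 0],
    [[0, -0.0015, 0.3], [0, 0, 0.03], 0],
    [[0, -0.0015, 0.38], [0, 0, 0.03], 0],
    [[0, -0.0015, 0.43], [0, 0, 0.03], 0],
    [[0, -0.0015, 0.468], [0, 0, 0.03], 0],
    [[0, -0.0015, 0.468], [0, 0, 0.03], 0],
    [[0, -0.0015, 0.468], [0, 0, 0.03], 60],
  ],
)

```text
time_s: 12.35
eef_pos: [431.5, 362.6, 24.1]
ee_rot: [-2.665, -1.663, -0.001]
force: [0.1, 0.4, -0.3]
width: 0.859
grasp_force: 0.0
```

move_arm(
  series=[
    [[0, 0, 0], [0, 0, 0], 255],
    [[0, 0, 0], [0, 0, 0], 255],
    [[0, 0, 0], [0, 0, 0], 255],
    [[0, 0, 0], [0, 0, 0], 255],
    [[0, 0, 0], [0, 0, 0], 255],
    [[0, 0, 0], [0, 0, 0], 255],
    [[0, 0, 0], [0, 0, 0], 255],
    [[0, 0, 0], [0, 0, 0], 255],
  ],
  squeeze=20,
)

```text
time_s: 13.15
eef_pos: [432.0, 362.9, 24.9]
ee_rot: [-2.665, -1.663, -0.004]
force: [-0.2, -0.7, 7.9]
width: 0.581
grasp_force: 21.8
```

move_arm(
  series=[
    [[0, 0, -0.04], [0, 0, 0], 255],
    [[0, 0, -0.1], [0, 0, 0], 255],
    [[0, 0, -0.2], [0, 0, 0], 255],
    [[0, 0, -0.3], [0, 0, 0], 255],
    [[0, 0, -0.4], [0, 0, 0], 255],
    [[0, 0, -0.46], [0, 0, 0], 255],
    [[0, 0, -0.46], [0, 0, 0], 255],
    [[0, 0, -0.46], [0, 0, 0], 255],
  ],
)

```text
time_s: 13.95
eef_pos: [431.1, 361.8, 208.1]
ee_rot: [2.665, 1.663, 0.001]
force: [0.1, -0.4, -1.9]
width: 0.585
grasp_force: 21.5
```

```bash
python3 - <<'E'
from h import *
from rig import ctrl
a=np.radians(11.7); M=np.array([[np.cos(a),np.sin(a)],[-np.sin(a),np.cos(a)]])
p=M.T@[594.8,-104]; print(p)
delta(ctrl.observe(),(*p,207),11.7)
E
```

```text
[603.53160647  18.77871097]
at [431.1 361.8 208.1] yaw -26.07 t 13.95 F [ 0.1 -0.4 -1.9] w 0.585 -> shift [-0.5807, 0.7641, 0.0031] turn [0.0006, -0.0002, -0.4197]
```

move_arm(
  series=[
    [[-0.03, 0.04, 0], [0, 0, -0.02], 255],
    [[-0.09, 0.118, 0], [0, 0, -0.06], 255],
    [[-0.15, 0.197, 0], [0, 0, -0.11], 255],
    [[-0.22, 0.289, 0], [0, 0, -0.16], 255],
    [[-0.29, 0.382, 0], [0, 0, -0.21], 255],
    [[-0.36, 0.474, 0], [0, 0, -0.26], 255],
    [[-0.43, 0.566, 0], [0, 0, -0.31], 255],
    [[-0.49, 0.645, 0], [0, 0, -0.36], 255],
  ],
)

```text
time_s: 14.75
eef_pos: [576.4, 69.5, 205.7]
ee_rot: [-2.092, -2.341, 0.005]
force: [0.5, 1.1, -1.7]
width: 0.586
grasp_force: 21.6
```

```bash
python3 - <<'E'
from h import *
from rig import ctrl
delta(ctrl.observe(),(603.5,18.8,207),11.7)
E
```

```text
at [576.4  69.5 205.7] yaw 6.44 t 14.75 F [ 0.5  1.1 -1.7] w 0.586 -> shift [-0.1335, 0.0532, -0.0034] turn [-0.0022, 0.0003, -0.0584]
```

move_arm(
  series=[
    [[-0.05, 0.02, 0], [0, 0, -0.03], 255],
    [[-0.1, 0.04, 0], [0, 0, -0.055], 255],
    [[-0.13, 0.053, 0], [0, 0, -0.055], 255],
    [[-0.13, 0.053, 0], [0, 0, -0.055], 255],
    [[-0.13, 0.053, 0], [0, 0, -0.055], 255],
    [[-0.13, 0.053, 0], [0, 0, -0.055], 255],
    [[-0.13, 0.053, 0], [0, 0, -0.055], 255],
    [[-0.13, 0.053, 0], [0, 0, -0.055], 255],
  ],
)

```text
time_s: 15.55
eef_pos: [603.4, 24.3, 207.7]
ee_rot: [1.991, 2.43, 0.0]
force: [0.0, 0.1, -1.6]
width: 0.586
grasp_force: 21.6
```

```bash
python3 - <<'E'
from h import *
from rig import ctrl
delta(ctrl.observe(),(603.5,18.8,70),11.7)
E
```

```text
at [603.4  24.3 207.7] yaw 11.36 t 15.55 F [ 0.   0.1 -1.6] w 0.586 -> shift [-0.0134, -0.0024, 0.3442] turn [0.0001, -0.0, -0.0038]
```

move_arm(
  series=[
    [[-0.0134, -0.0024, 0.05], [0, 0, -0.004], 255],
    [[-0.0134, -0.0024, 0.12], [0, 0, -0.004], 255],
    [[-0.0134, -0.0024, 0.19], [0, 0, -0.004], 255],
    [[-0.0134, -0.0024, 0.25], [0, 0, -0.004], 255],
    [[-0.0134, -0.0024, 0.3], [0, 0, -0.004], 255],
    [[-0.0134, -0.0024, 0.33], [0, 0, -0.004], 255],
    [[-0.0134, -0.0024, 0.343], [0, 0, -0.004], 255],
    [[-0.0134, -0.0024, 0.343], [0, 0, -0.004], 255],
  ],
)

```text
time_s: 16.35
eef_pos: [603.7, 18.1, 70.2]
ee_rot: [-1.984, -2.435, 0.0]
force: [-0.3, -0.4, -1.5]
width: 0.582
grasp_force: 21.5
```

move_arm(
  series=[
    [[0, 0, 0.0015], [0, 0, 0], 255],
    [[0, 0, 0.003], [0, 0, 0], 255],
    [[0, 0, 0.0045], [0, 0, 0], 255],
    [[0, 0, 0.006], [0, 0, 0], 255],
    [[0, 0, 0.006], [0, 0, 0], 255],
    [[0, 0, 0.006], [0, 0, 0], 255],
    [[0, 0, 0.006], [0, 0, 0], 255],
    [[0, 0, 0.006], [0, 0, 0], 255],
  ],
)

```text
time_s: 17.15
eef_pos: [603.8, 17.8, 68.0]
ee_rot: [1.985, 2.435, -0.0]
force: [-0.8, 0.5, -0.8]
width: 0.584
grasp_force: 21.5
```

move_arm(
  series=[
    [[0, 0, 0.001], [0, 0, 0], 255],
    [[0, 0, 0.002], [0, 0, 0], 255],
    [[0, 0, 0.003], [0, 0, 0], 255],
    [[0, 0, 0.003], [0, 0, 0], 255],
    [[0, 0, 0.003], [0, 0, 0], 255],
    [[0, 0, 0.003], [0, 0, 0], 255],
    [[0, 0, 0.003], [0, 0, 0], 255],
    [[0, 0, 0.003], [0, 0, 0], 255],
  ],
)

```text
time_s: 17.95
eef_pos: [603.8, 17.8, 67.9]
ee_rot: [1.984, 2.435, -0.001]
force: [-4.3, -1.1, 10.3]
width: 0.582
grasp_force: 22.5
```

move_arm(
  series=[
    [[0, 0, -0.001], [0, 0, 0], 255],
    [[0, 0, -0.002], [0, 0, 0], 100],
    [[0, 0, -0.002], [0, 0, 0], 90],
    [[0, 0, -0.002], [0, 0, 0], 80],
    [[0, 0, -0.002], [0, 0, 0], 60],
    [[0, 0, -0.002], [0, 0, 0], 30],
    [[0, 0, -0.002], [0, 0, 0], 0],
    [[0, 0, -0.002], [0, 0, 0], 0],
  ],
)

```text
time_s: 18.75
eef_pos: [603.7, 17.9, 67.5]
ee_rot: [-1.985, -2.435, -0.0]
force: [-1.1, -0.4, 0.4]
width: 0.995
grasp_force: 0.0
```

move_arm(
  series=[
    [[0, 0, -0.02], [0, 0, 0], 0],
    [[0, 0, -0.06], [0, 0, 0], 0],
    [[0, 0, -0.14], [0, 0, 0], 0],
    [[0, 0, -0.23], [0, 0, 0], 0],
    [[-0.07, 0, -0.33], [0, 0, 0], 0],
    [[-0.16, 0, -0.36], [0, 0, 0], 0],
    [[-0.24, 0, -0.36], [0, 0, 0], 0],
    [[-0.3, 0, -0.36], [0, 0, 0], 120],
  ],
)

```text
time_s: 19.55
eef_pos: [628.7, -102.4, 214.1]
ee_rot: [1.985, 2.431, 0.001]
force: [-0.3, 0.2, -0.6]
width: 0.857
grasp_force: 0.0
```

```bash
python3 - <<'E'
from h import *
from w import look
from rig import ctrl
s,c=look("wq","red",43,(603.8,18))
a=np.radians(11.7); M=np.array([[np.cos(a),np.sin(a)],[-np.sin(a),np.cos(a)]])
print(M@tin(c,(603.8,18),43,"red",55)); print(M@tin(c,(590.8,77.5),43,"green",45))
print("tcp rack",M@s["eef_pos"][:2])
p=M.T@[594.5,-230]; delta(s,(*p,212),11.8)
E
```

```text
expect lid px [317.5  17.8] [([279, 0, 76, 67, 1693], [317.2, 44.4])]
lid px [316.7  24.2] area 2836 lid mm [604.   14.2] rect c [605.3   8.6] size [49.9 45.5] ang 11.55
[ 594.35644199 -108.55980025]
lid px [316.7  24.2] area 2836 lid mm [604.   14.2] rect c [603.8  14.7] size [41.9 32.9] ang 11.55
[ 594.35644199 -108.55980025]
tcp rack [ 594.887065   -227.77257308]
at [ 628.7 -102.4  214.1] yaw 11.53 t 19.55 F [-0.3  0.2 -0.6] w 0.857 -> shift [-0.0056, -0.001, 0.0053] turn [0.0018, 0.0013, -0.003]
```

View pics/wq.png

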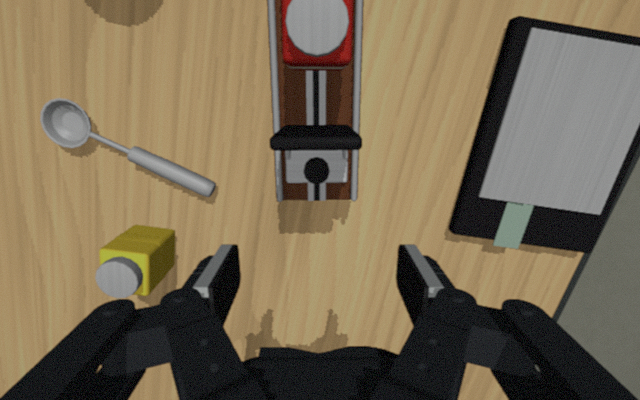

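Red stands square between the rails (lid (317,24)); the end stop's plate top is at rows ~126-150, knob at (316,170). Back edge check, then descend behind it with shut fingers.

```bash
python3 - <<'E'
from h import *
c=load("wq"); a=np.radians(11.7); M=np.array([[np.cos(a),np.sin(a)],[-np.sin(a),np.cos(a)]])
print((cast(c,[(316,126),(316,138),(316,149),(272,149),(361,149)],138)@M.T).round(1),"knob",(cast(c,[(316,170)],73)@M.T).round(1))
E
```

```text
[[ 593.6 -172.6]
 [ 593.5 -180.5]
 [ 593.5 -187.9]
 [ 563.6 -187.8]
 [ 624.1 -188.1]] knob [[ 593.2 -217.2]]
```

move_arm(
  series=[
    [[-0.01, 0, 0], [0, 0, -0.003], 255],
    [[-0.02, 0, 0], [0, 0, -0.003], 255],
    [[-0.02, 0, 0], [0, 0, -0.003], 255],
    [[-0.02, 0, 0], [0, 0, -0.003], 255],
    [[-0.02, 0, 0], [0, 0, -0.003], 255],
    [[-0.02, 0, 0], [0, 0, -0.003], 255],
    [[-0.02, 0, 0], [0, 0, -0.003], 255],
    [[-0.02, 0, 0], [0, 0, -0.003], 255],
  ],
)

```text
time_s: 20.4
eef_pos: [629.6, -107.3, 211.5]
ee_rot: [-1.979, -2.44, -0.0]
force: [0.6, -0.5, -0.1]
width: -0.003
grasp_force: 0.0
```

move_arm(
  series=[
    [[0, 0, 0.08], [0, 0, 0], 255],
    [[0, 0, 0.16], [0, 0, 0], 255],
    [[0, 0, 0.24], [0, 0, 0], 255],
    [[0, 0, 0.268], [0, 0, 0], 255],
    [[0.02, 0, 0.268], [0, 0, 0], 255],
    [[0.04, 0, 0.268], [0, 0, 0], 255],
    [[0.055, 0, 0.268], [0, 0, 0], 255],
    [[0.065, 0, 0.268], [0, 0, 0], 255],
  ],
)

```text
time_s: 21.2
eef_pos: [625.1, -80.7, 106.0]
ee_rot: [1.976, 2.44, 0.003]
force: [0.8, -0.2, -0.6]
width: -0.002
grasp_force: 0.0
```

```bash
python3 - <<'E'
from h import *
from rig import ctrl
a=np.radians(11.7); M=np.array([[np.cos(a),np.sin(a)],[-np.sin(a),np.cos(a)]])
s=ctrl.observe();print(M@s["eef_pos"][:2]); p=M.T@[594.5,-101.5]; delta(s,(*p,104),11.7)
E
```

```text
[ 595.72972102 -205.74403246]
at [625.1 -80.7 106. ] yaw 11.99 t 21.2 F [ 0.8 -0.2 -0.6] w -0.002 -> shift [0.2606, -0.0018, 0.0049] turn [0.0017, 0.0003, 0.0032]
```

move_arm(
  series=[
    [[0.01, -0.001, 0.004], [0, 0, 0.003], 255],
    [[0.02, -0.001, 0.004], [0, 0, 0.003], 255],
    [[0.03, -0.001, 0.004], [0, 0, 0.003], 255],
    [[0.04, -0.001, 0.004], [0, 0, 0.003], 255],
    [[0.05, -0.001, 0.004], [0, 0, 0.003], 255],
    [[0.06, -0.001, 0.004], [0, 0, 0.003], 255],
    [[0.07, -0.001, 0.004], [0, 0, 0.003], 255],
    [[0.08, -0.001, 0.004], [0, 0, 0.003], 255],
  ],
)

```text
time_s: 22.0
eef_pos: [617.2, -50.5, 102.7]
ee_rot: [1.985, 2.435, 0.0]
force: [-0.2, -2.6, 0.6]
width: -0.001
grasp_force: 0.6
```

move_arm(
  series=[
    [[0.01, 0, 0], [0, 0, 0], 255],
    [[0.02, 0, 0], [0, 0, 0], 255],
    [[0.03, 0, 0], [0, 0, 0], 255],
    [[0.04, 0, 0], [0, 0, 0], 255],
    [[0.05, 0, 0], [0, 0, 0], 255],
    [[0.06, 0, 0], [0, 0, 0], 255],
    [[0.07, 0, 0], [0, 0, 0], 255],
    [[0.08, 0, 0], [0, 0, 0], 255],
  ],
)

```text
time_s: 22.8
eef_pos: [610.6, -19.5, 102.7]
ee_rot: [1.985, 2.435, -0.0]
force: [0.6, -2.5, 1.4]
width: 0.001
grasp_force: 1.1
```

```bash
python3 - <<'E'
from h import *
from rig import ctrl
a=np.radians(11.7); M=np.array([[np.cos(a),np.sin(a)],[-np.sin(a),np.cos(a)]])
s=ctrl.observe();print(M@s["eef_pos"][:2],M@s["force"][:2]); p=M.T@[594.5,-101.5]; delta(s,(*p,104),11.7)
c=ctrl.camera("scene"); cv2.imwrite("pics/mid.png",cv2.resize(c["pixels"][165:275,255:415,::-1],None,fx=5,fy=5,interpolation=cv2.INTER_CUBIC)); np.savez("pics/mid.npz",**c)
E
```

```text
[ 594.00124747 -142.94151124] [ 0.07675038 -2.57608253]
at [610.6 -19.5 102.7] yaw 11.63 t 22.8 F [ 0.6 -2.5  1.4] w 0.001 -> shift [0.1036, 0.0011, -0.0033] turn [-0.0001, 0.0002, -0.0008]
```

View pics/mid.png

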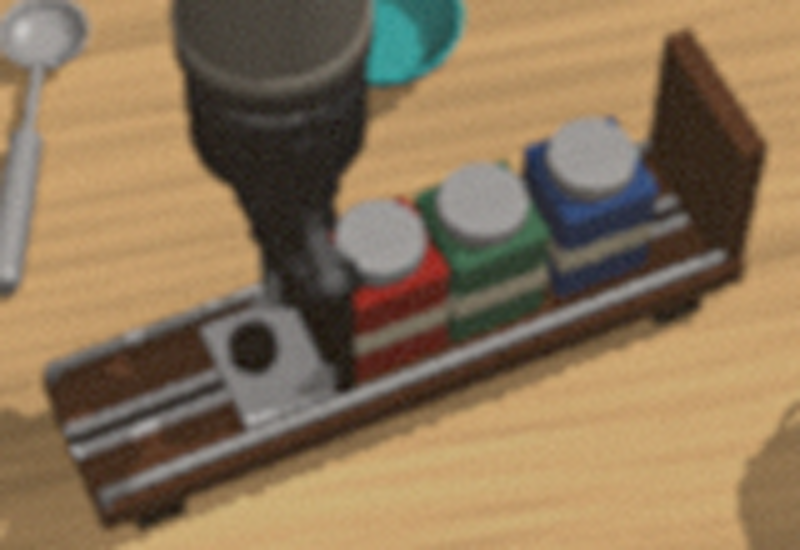

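The row is closing: red touches the stop and nearly green (lids at crop (380,240), (483,203), (592,157)), all upright. Continue, then creep.

move_arm(
  series=[
    [[0.009, 0.001, 0], [0, 0, 0], 255],
    [[0.018, 0.001, 0], [0, 0, 0], 255],
    [[0.027, 0.001, 0], [0, 0, 0], 255],
    [[0.036, 0.001, 0], [0, 0, 0], 255],
    [[0.045, 0.001, 0], [0, 0, 0], 255],
    [[0.054, 0.001, 0], [0, 0, 0], 255],
    [[0.063, 0.001, 0], [0, 0, 0], 255],
    [[0.07, 0.001, 0], [0, 0, 0], 255],
  ],
)

```text
time_s: 23.65
eef_pos: [605.0, 7.8, 102.6]
ee_rot: [-1.985, -2.435, 0.002]
force: [-1.6, -5.6, 2.6]
width: -0.003
grasp_force: 2.3
```

move_arm(
  series=[
    [[0.002, 0, 0], [0, 0, 0], 255],
    [[0.004, 0, 0], [0, 0, 0], 255],
    [[0.006, 0, 0], [0, 0, 0], 255],
    [[0.008, 0, 0], [0, 0, 0], 255],
    [[0.01, 0, 0], [0, 0, 0], 255],
    [[0.012, 0, 0], [0, 0, 0], 255],
    [[0.014, 0, 0], [0, 0, 0], 255],
    [[0.016, 0, 0], [0, 0, 0], 255],
  ],
)

```text
time_s: 24.45
eef_pos: [603.9, 13.9, 102.6]
ee_rot: [-1.985, -2.435, 0.001]
force: [-2.4, -4.7, 2.0]
width: 0.002
grasp_force: 2.1
```

```bash
cat > r.py <<'E'
from h import *
from rig import ctrl
a=np.radians(11.7); M=np.array([[np.cos(a),np.sin(a)],[-np.sin(a),np.cos(a)]])
s=ctrl.observe();print("rack xy",M@s["eef_pos"][:2],"F",M@s["force"][:2],s["force"][2],s["time_s"])
E
python3 r.py
```

```text
rack xy [ 594.1607353  -108.87736859] F [-3.33179764 -4.1151689 ] 2.007431159732299 24.45
```

move_arm(
  series=[
    [[0.0015, 0, 0], [0, 0, 0], 255],
    [[0.003, 0, 0], [0, 0, 0], 255],
    [[0.0045, 0, 0], [0, 0, 0], 255],
    [[0.006, 0, 0], [0, 0, 0], 255],
    [[0.0075, 0, 0], [0, 0, 0], 255],
    [[0.009, 0, 0], [0, 0, 0], 255],
    [[0.0105, 0, 0], [0, 0, 0], 255],
    [[0.012, 0, 0], [0, 0, 0], 255],
  ],
)

```text
time_s: 25.25
eef_pos: [602.9, 18.6, 102.5]
ee_rot: [-1.985, -2.435, 0.001]
force: [-2.1, -5.1, 2.3]
width: 0.001
grasp_force: 2.1
```

```bash
python3 r.py
```

```text
rack xy [ 594.13180209 -104.08192268] F [-3.04019481 -4.53090559] 2.33749878559831 25.25
```

move_arm(
  series=[
    [[0.001, 0, 0], [0, 0, 0], 255],
    [[0.002, 0, 0], [0, 0, 0], 255],
    [[0.003, 0, 0], [0, 0, 0], 255],
    [[0.004, 0, 0], [0, 0, 0], 255],
    [[0.005, 0, 0], [0, 0, 0], 255],
    [[0.006, 0, 0], [0, 0, 0], 255],
    [[0.006, 0, 0], [0, 0, 0], 255],
    [[0.006, 0, 0], [0, 0, 0], 255],
  ],
)

```text
time_s: 26.05
eef_pos: [602.6, 20.1, 102.6]
ee_rot: [1.986, 2.434, -0.002]
force: [-1.0, -6.5, 2.5]
width: 0.003
grasp_force: 3.0
```

```bash
python3 r.py
```

```text
rack xy [ 594.11757494 -102.53477222] F [-2.32453726 -6.20338612] 2.4617448367119823 26.05
```

move_arm(
  series=[
    [[0.0005, 0, 0], [0, 0, 0], 255],
    [[0.001, 0, 0], [0, 0, 0], 255],
    [[0.0015, 0, 0], [0, 0, 0], 255],
    [[0.002, 0, 0], [0, 0, 0], 255],
    [[0.002, 0, 0], [0, 0, 0], 255],
    [[0.002, 0, 0], [0, 0, 0], 255],
    [[0.002, 0, 0], [0, 0, 0], 255],
    [[0.002, 0, 0], [0, 0, 0], 255],
  ],
)

```text
time_s: 26.85
eef_pos: [602.6, 20.1, 102.6]
ee_rot: [1.986, 2.433, -0.003]
force: [-0.9, -8.7, 2.5]
width: 0.003
grasp_force: 3.7
```

```bash
python3 r.py
```

```text
rack xy [ 594.13160681 -102.53301671] F [-2.68339913 -8.29136087] 2.524840580593537 26.85
```

move_arm(
  series=[
    [[0.0005, 0, 0], [0, 0, 0], 255],
    [[0.001, 0, 0], [0, 0, 0], 255],
    [[0.0015, 0, 0], [0, 0, 0], 255],
    [[0.002, 0, 0], [0, 0, 0], 255],
    [[0.0025, 0, 0], [0, 0, 0], 255],
    [[0.003, 0, 0], [0, 0, 0], 255],
    [[0.003, 0, 0], [0, 0, 0], 255],
    [[0.003, 0, 0], [0, 0, 0], 255],
  ],
)

```text
time_s: 27.65
eef_pos: [602.6, 20.1, 102.6]
ee_rot: [1.986, 2.431, -0.004]
force: [-1.1, -10.6, 1.9]
width: 0.003
grasp_force: 4.9
```

```bash
python3 r.py; python3 - <<'E'
from h import *
from rig import ctrl
c=ctrl.camera("scene");d=ctrl.camera("side")
f=lambda c,u,v,w,h:cv2.resize(c["pixels"][v:v+h,u:u+w,::-1],None,fx=4,fy=4,interpolation=cv2.INTER_CUBIC)
cv2.imwrite("pics/end.png",np.hstack([f(c,315,165,100,110),f(d,270,145,90,110)]))
E
python3 r.py
```

```text
rack xy [ 594.12607268 -102.55334061] F [ -3.22018641 -10.1543813 ] 1.8639470952168864 27.65
rack xy [ 594.11287819 -102.52459354] F [ -2.25024952 -10.09880735] 2.59058864382458 27.75
```

View pics/end.png

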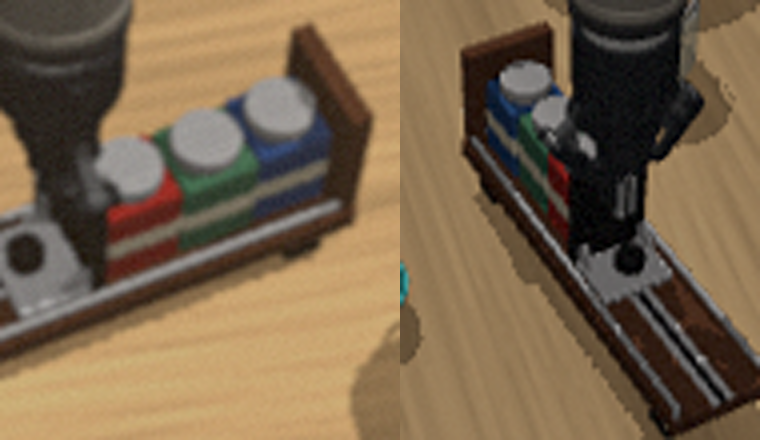

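All three tins are closed up tight and square against the fixed end (left view: red (140,170), green (207,140), blue (280,108)), with the press steady at 10 N. I'm handing it in.

```bash
python3 -c "
from rig import ctrl
print(ctrl.hand_in())"
```

```text
the job is handed in; nothing more can be done
None
```

I handed the job in with red, green and blue standing square in one row, closed up against the fixed end, and the arm still pressing the end stop with a steady 10 N or so; no verdict came back.

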